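# Switch the float chute to its empty lane

## Task

The left lane of the welded-float chute is full and the floats have backed up over the seesaw gate. With your fingertips press down the raised right end of the gate until the gate has rocked fully over onto its other stop and all three waiting floats have rolled down into the empty right lane, then let go of it. Let the floats roll by themselves without touching them, leave those in the full lane where they are, and do not move the things lying round the chute.

Things in the scene. Friction and masses are not known exactly. Their poses are not given: they have to be found in the camera images.
- chute: the sheet-steel float chute, fixed, on an aluminium base plate 90 x 500 x 10 mm. Origin: on the table under the gate's pivot; x points from the robot's side along the infeed, y to the left along the lanes, z up
- infeed (a point): middle of the infeed's lip (floor), 22 mm behind the pivot, 134 mm above the table. The infeed, a trough 42 mm wide with 20 mm walls, comes down from the chute's +x side to the middle of the gate; it is empty; its loading pan reaches up to about 190 mm
- lane_right (a point): middle of the empty right lane's floor. The lane is 42 mm wide outside with 20 mm walls and slopes away from the gate along the chute's -y axis, from 76 to about 237 mm from the pivot; its floor is 110 mm above the table at the gate, 91 mm at the end stop; room for five floats
- lane_left (a point): the same point of the same lane on the left (+y), which is full: five floats
- gate (a joint): angle (rad) of the seesaw gate, a trough 148 mm long, 42 mm wide with 20 mm walls (32 mm at the front middle), rocking on an axle along the chute's x axis: 0 = its stop with the left end low (start), 0.18 = level, 0.36 = its other stop with the right end low. The pivot is stiff: the gate stays where it is left, and about 2 N on a pad turns it
- pivot (a point): the gate's axle, at the middle of the gate, 120 mm above the table
- pad_right (a point): centre of the upper face of the right finger pad, a plate 42 mm (x) by 26 mm (y), 3 mm thick, that stands out from the gate's front wall towards the robot near its right (-y) end, 60 mm from the axle and 44 mm in front of the trough's middle. At the start it is raised, 137 mm above the table; at the other stop it is 115 mm above the table and about 2 mm farther from the pivot in y. Nothing stands under it or above it
- pad_left (a point): the same point of the same pad at the gate's left (+y) end, low at the start (115 mm above the table)
- waiting1: a hollow stainless float ball, 32 mm in diameter, about 20 g, with a weld seam round it; origin at its centre; lying on the gate at its low left end at the start; it waits to run into the right lane
- waiting2: a hollow stainless float ball, 32 mm in diameter, about 20 g, with a weld seam round it; origin at its centre; lying on the gate between the low end and the pivot at the start; it waits to run into the right lane
- waiting3: a hollow stainless float ball, 32 mm in diameter, about 20 g, with a weld seam round it; origin at its centre; lying on the gate at the pivot, in front of the mouth of the infeed at the start; it waits to run into the right lane
- full1: a hollow stainless float ball, 32 mm in diameter, about 20 g, with a weld seam round it; origin at its centre; no. 1 from the end stop of the full left lane, where it stays
- full2: a hollow stainless float ball, 32 mm in diameter, about 20 g, with a weld seam round it; origin at its centre; no. 2 from the end stop of the full left lane, where it stays
- full3: a hollow stainless float ball, 32 mm in diameter, about 20 g, with a weld seam round it; origin at its centre; no. 3 from the end stop of the full left lane, where it stays
- full4: a hollow stainless float ball, 32 mm in diameter, about 20 g, with a weld seam round it; origin at its centre; no. 4 from the end stop of the full left lane, where it stays
- full5: a hollow stainless float ball, 32 mm in diameter, about 20 g, with a weld seam round it; origin at its centre; no. 5 from the end stop of the full left lane, where it stays
- ring_gauge: bystander: loose steel ring, 58 mm across, 14 mm high, lying in front of the chute; origin at its underside's centre
- bottle: bystander: loose white bottle, 48 mm across, 95 mm tall, standing in front of the right lane; origin at its underside's centre
- screwdriver: bystander: loose screwdriver, 170 mm long, lying behind the right lane; origin at the underside of its middle

How it is judged:
By the outcome, as a careful person would: the job done as asked, in the order asked, and still so for the second after the job is handed in, with the robot touching nothing.
It also fails if it takes over 32 s, if anything falls off the work surface, if the arm or the gripper's body presses on something with over 40 N, if the wrist force passes 120 N, or if a joint passes its speed limit or range.

## Robot

A 6-joint arm with a two-finger parallel gripper is mounted at the origin on the work surface. World frame = base frame: x ahead of the robot, y to its left, z up, the work surface at z = 0. Lengths are in mm, angles in rad, forces in N, time in s.
With the tool pointing down it reaches from about 250 to 800 mm from the base axis. Payload 8.5 kg.
Tool frame: the origin (TCP) lies midway between the tips of the shut fingers; the grasp point (between the pads) lies 19 mm behind it (pinch_z is the distance from the TCP to the grasp point, in mm); z points along the fingers, y is the line along which they close (so a half turn about z gives the same grasp; the last joint's range is limited). The gripper opens to 85 mm and grips with 20 to 120 N. Pads are 22 mm wide; open, the fingers measure 114 mm over their backs; the gripper's body (76 mm by 85 mm) begins 54 mm behind the grasp point. The pads swing forward as they close: fully open they stand 13 mm farther back than shut.
Start: joints at [-1.208, 0.238, -0.013, 1.319, 0, 1.571], TCP at [186.302, -490.786, 231.276] pointing down, gripper open.
Joint ranges: [-2.66, 2.66], [-1.03, 1.9], [-1.14, 1.46], [-1.82, 2.27], [-1.45, 1.34], [-3.14, 3.14]. Speed limits (rad/s): [2.22, 2.22, 2.79, 3.14, 3.14, 3.14].

## Interface

Orientations are given as a unit quaternion [x, y, z, w].
In Python, from bench import * gives the robot as it stands. The module is installed in compiled form; this text tells all that it offers.
- The arm moves only by the tool send_rows, never from a script. Its argument "deltas" is a list of rows, each an object with "slide": the shift along the tool's x, y, z in m, a list of three; "turn": the turn, a rotation vector about the tool's x, y, z in units of 6 degrees (1.0 is 6 degrees), a list of three; "hand": the opening, from -1 (shut) to 1 (fully open), so that 0 is half open. In form: [{"slide": [dx, dy, dz], "turn": [ax, ay, az], "hand": hand}, ...]. A call has 1 to 5 rows; each row shifts and turns the commanded pose from where the row before left it, along the tool's axes as they then stand; what a row does not reach is not made up. A row lasts 1/12 s, in which the tool goes at most 41.7 mm and 7.16 degrees, less where a joint would pass 70% of its speed; a pose out of reach is approached as far as the arm can. A call is refused whole if a number of a shift passes 0.0417 or a number of a turn 1, either way. A call with a gripper value outside its range is refused whole. The fingers move at their own pace and stop on an object; "force" is the grip in N (left out, the last holds). Time passes only in rows, so rows that do not move let the fingers close. It gives the time, the measured TCP pose, the force, the opening and the grip force at its end, in the units of the state.
- get_obs(): the state, without advancing time (a new reading comes with each control period).
- read_camera(name): name is "scene" or "top" or "wrist"; returns a dict with "frame" (400x640x3 uint8, blue, green, red), "intrinsics" (3x3 intrinsics, pixels), "extrinsics" (4x4, takes a point from camera to world coordinates). Camera axes: x right, y down, z forward; pixel columns grow to the right and rows downward; lengths in mm; the calibration is good to about 2 mm. A picture is of the moment at which its call begins. There is no depth.
- close_job(): hands the job in; it is judged then, once.
Trained networks look in a picture, given as the dict that the camera call returned (one of the last four; its "shot" number tells which), for a name from the list of things; names that differ only in an ending like _2 or _b are one class to them, and where a whole thing is asked for, a point or a joint stands for the part that bears it (a point fixed in the world has none). Each returns a list of dicts, best first, with "conf" (0 to 1); they miss things now and then, are a little off and sometimes report something else, mostly with a low value. They report only what shows in the picture. A call takes as long as a camera call.
- recognise(picture, target): "at" ([x, y, z] in mm, in the coordinates of the camera as it stood for that picture, good to about 4 mm: the middle of the surface that is visible of it).
- outline_of(picture, target): "region" (400x640 bool, what is visible of it).
- pinpoint(picture, target): "at" ([x, y, z] in mm, in the coordinates of the camera as it stood for that picture, good to about 4 mm: a listed point, or the origin of a listed thing).
The state is a dict: "t": time; "qpos": joint angles; "joint_vel": joint speeds; "effort": joint torques, N m; "position": TCP position; "ee_rot": TCP orientation; "ft_force": force on the tool from outside, world axes, zero at the start; "ft_torque": the same for the moment, N m; "finger_gap": finger opening in mm; "grasp_force": force on a finger pad.
Only numpy, scipy, OpenCV 4.12 (cv2) and the standard library are available. Lean on these libraries where they do the work, as an engineer would, in place of code of your own. Each camera call takes 0.05 s, during which the arm holds its last target. There are 200 camera calls.

## Working session

There is one attempt and no reset: what is moved stays moved. The work goes in short steps, Python scripts to look and compute and a tool call to move; the robot and the scene stay as the last step left them, time stands still between calls to the robot, and variables do not carry over. Pictures are saved under pics/ and viewed, at most 10 in all, crops included, and the job is handed in when it is done.

Besides the shell and the picture viewer there is one more tool, called after "Request:" as name(argument=value, ...), one argument or row to a line, values as JSON. send_rows: Moves the arm, as the interface text tells. Its arguments: {"type":"object","properties":{"deltas":{"type":"array","items":{"type":"object","properties":{"slide":{"type":"array","items":{"type":"number"}},"turn":{"type":"array","items":{"type":"number"}},"hand":{"type":"number"}}}},"force":{"type":"number"}},"required":["deltas"]}

```bash
mkdir -p pics; cat > h.py <<'E'
from bench import *
import numpy as np, cv2
from scipy.spatial.transform import Rotation as R
np.set_printoptions(precision=1,suppress=True)
def w(p,a): return (p["extrinsics"]@np.r_[a,1])[:3]
def px(p,X):
    c=np.linalg.inv(p["extrinsics"])@np.r_[X,1]; u=p["intrinsics"]@c[:3]; return u[:2]/u[2]
E
python3 - <<'E'
from h import *
o=get_obs(); print(o["t"],o["position"],o["ee_rot"],R.from_quat(o["ee_rot"]).as_matrix(),o["finger_gap"])
for cam in ("scene","top"):
    p=read_camera(cam); cv2.imwrite(f"pics/{cam}0.png",p["frame"])
    for n in ("pad_right","pad_left","pivot","infeed","lane_right","lane_left","bottle","ring_gauge","screwdriver"):
        r=pinpoint(p,n)
        for d in r[:1]: print(cam,n,round(d["conf"],2),w(p,d["at"]),px(p,w(p,d["at"])))
E
```

```text
0.0 [ 186.2 -490.4  230.7] [ 1.   0.2 -0.  -0. ] [[ 0.9  0.4 -0. ]
 [ 0.4 -0.9  0. ]
 [-0.  -0.  -1. ]] 85.44137741757318
scene pad_right 0.85 [ 490.8 -141.5  135.5] [221.3 255.3]
scene pad_left 0.81 [479.3 -29.5 114.7] [256.2 217.1]
scene pivot 0.7 [532.4 -88.8 119.5] [259.2 248.7]
scene infeed 0.62 [554.3 -83.7 138.1] [269.2 246.2]
scene lane_right 0.82 [ 546.3 -245.5  103.6] [209.7 326.7]
scene lane_left 0.72 [526.7 -21.2 133.5] [277. 218.]
scene bottle 0.9 [ 434.5 -271.6   -2. ] [169.4 330.7]
scene ring_gauge 0.46 [415.7  -8.8   0.3] [246.7 230.4]
scene screwdriver 0.82 [ 644.1 -236.5   -1.8] [268.5 372.8]
top pad_right 0.67 [ 492.  -140.1  133.6] [422.8 253. ]
top pad_left 0.96 [476.6 -30.  112.9] [363.5 258.8]
top pivot 0.89 [532.7 -84.1 118.3] [392.3 230.6]
top infeed 0.74 [555.  -84.4 133.5] [393.9 219. ]
top lane_right 0.66 [ 540.1 -243.3   96.3] [470.9 228.6]
top lane_left 0.9 [520.7  71.7  99. ] [311.8 234.5]
top bottle 0.87 [ 436.4 -267.5   -2.5] [466.6 275.8]
top ring_gauge 0.71 [415.   -4.3  -1.9] [346.2 282.7]
top screwdriver 0.66 [ 647.6 -239.5   -5.2] [454.2 179.5]
```

View pics/scene0.png

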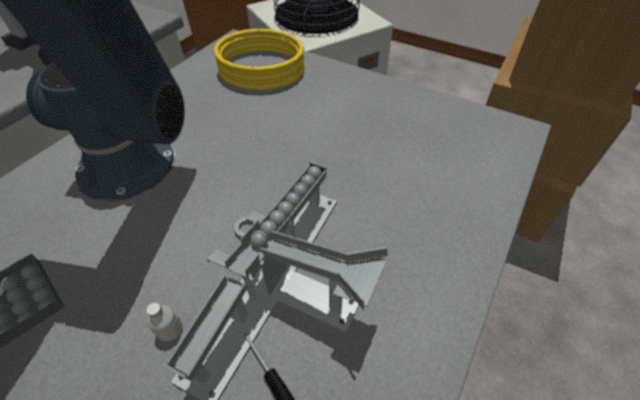

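View pics/top0.png

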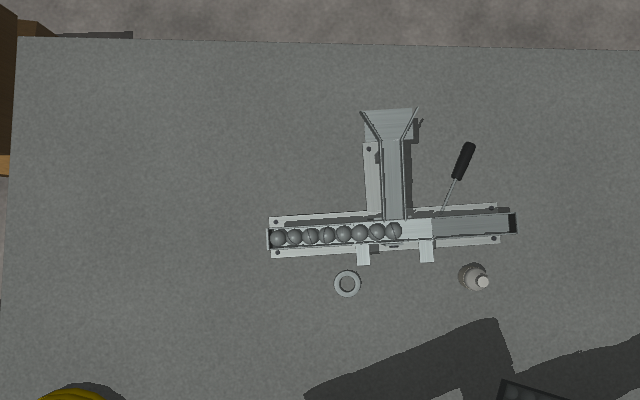

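The scene view shows the gate's raised right pad at about (222,256). The top view shows the right pad centred near (427,251), the left pad near (363,255), the bottle at (475,277), and the three waiting floats up to (394,231). Combining the lane direction (yaw about 0.06) with the pivot puts the right pad at about (491,-148). I'll shut the fingers and turn to line up with the chute first.

Request:
send_rows(
  deltas=[
    {"slide": [0, 0, 0], "turn": [0, 0, 1], "hand": -1},
    {"slide": [0, 0, 0], "turn": [0, 0, 1], "hand": -1},
    {"slide": [0, 0, 0], "turn": [0, 0, 1], "hand": -1},
    {"slide": [0, 0, 0], "turn": [0, 0, 0], "hand": -1},
  ],
)

```text
t: 1.33
position: [186.3, -490.8, 231.3]
ee_rot: [1.0, 0.022, -0.0, -0.0]
ft_force: [-0.9, -0.1, -0.2]
finger_gap: 38.5
grasp_force: 0.0
```

```bash
cat > go.py <<'E'
from h import *
import sys
o=get_obs(); M=R.from_quat(o["ee_rot"]).as_matrix()
print(o["t"],o["position"],"tool x",np.round(M[:,0],3),"gap",o["finger_gap"],"f",o["ft_force"])
d=M.T@(np.array(eval(sys.argv[1]))-o["position"]); print("tool delta mm",d,np.linalg.norm(d))
E
python3 go.py "[486,-152,170]"
```

```text
1.3333 [ 186.3 -490.8  231.3] tool x [ 1.  0. -0.] gap 38.460600548034236 f [-0.9 -0.1 -0.2]
tool delta mm [ 314.3 -325.3   61.3] 456.4596616163195
```

Request:
send_rows(
  deltas=[
    {"slide": [0.021, -0.0217, 0.002], "turn": [0, 0, 0], "hand": -1},
    {"slide": [0.021, -0.0217, 0.002], "turn": [0, 0, 0], "hand": -1},
    {"slide": [0.021, -0.0217, 0.002], "turn": [0, 0, 0], "hand": -1},
    {"slide": [0.021, -0.0217, 0.002], "turn": [0, 0, 0], "hand": -1},
    {"slide": [0.021, -0.0217, 0.002], "turn": [0, 0, 0], "hand": -1},
  ],
)

```text
t: 1.75
position: [286.6, -376.2, 221.2]
ee_rot: [1.0, 0.026, 0.0, 0.0]
ft_force: [0.2, -1.1, -0.0]
finger_gap: -0.3
grasp_force: 0.0
```

Request:
send_rows(
  deltas=[
    {"slide": [0.021, -0.0217, 0.002], "turn": [0, 0, 0], "hand": -1},
    {"slide": [0.021, -0.0217, 0.002], "turn": [0, 0, 0], "hand": -1},
    {"slide": [0.021, -0.0217, 0.002], "turn": [0, 0, 0], "hand": -1},
    {"slide": [0.021, -0.0217, 0.002], "turn": [0, 0, 0], "hand": -1},
    {"slide": [0.021, -0.0217, 0.002], "turn": [0, 0, 0], "hand": -1},
  ],
)

```text
t: 2.17
position: [386.3, -262.6, 211.4]
ee_rot: [1.0, 0.026, 0.0, 0.0]
ft_force: [0.3, -0.9, -0.0]
finger_gap: 0.7
grasp_force: 0.0
```

Request:
send_rows(
  deltas=[
    {"slide": [0.021, -0.0217, 0.008], "turn": [0, 0, 0], "hand": -1},
    {"slide": [0.021, -0.0217, 0.008], "turn": [0, 0, 0], "hand": -1},
    {"slide": [0.021, -0.0217, 0.008], "turn": [0, 0, 0], "hand": -1},
    {"slide": [0.021, -0.0217, 0.008], "turn": [0, 0, 0], "hand": -1},
    {"slide": [0.02, -0.0217, 0.008], "turn": [0, 0, 0], "hand": -1},
  ],
)

```text
t: 2.58
position: [485.1, -149.1, 171.0]
ee_rot: [1.0, 0.026, 0.0, 0.0]
ft_force: [0.1, -0.4, 0.3]
finger_gap: -0.3
grasp_force: 0.0
```

```bash
python3 go.py "[487,-152,145]"; python3 - <<'E'
from h import *
ims=[]
for cam in ("scene","wrist"):
    p=read_camera(cam); f=p["frame"].copy()
    r=pinpoint(p,"pad_right")
    for d in r[:1]: print(cam,d["conf"],w(p,d["at"]))
    print(px(p,[491,-148,137]))
    if cam=="scene": f=cv2.resize(f[180:380,120:440],(640,400))
    else: cv2.circle(f,tuple(int(v) for v in px(p,[491,-148,137])),4,(0,0,255),1)
    cv2.imwrite(f"pics/{cam}1.png",f)
p=read_camera("top"); cv2.imwrite("pics/top1.png",cv2.resize(p["frame"][180:305,330:530],None,fx=4,fy=4))
E
```

```text
2.5833 [ 485.1 -149.1  171. ] tool x [1.  0.1 0. ] gap -0.29137244990540606 f [ 0.1 -0.4  0.3]
tool delta mm [ 1.7  3.  26. ] 26.261688398917318
scene 0.76 [ 490.9 -142.6  138.6]
[218.8 257.6]
[320.8 227.9]
```

View pics/wrist1.png

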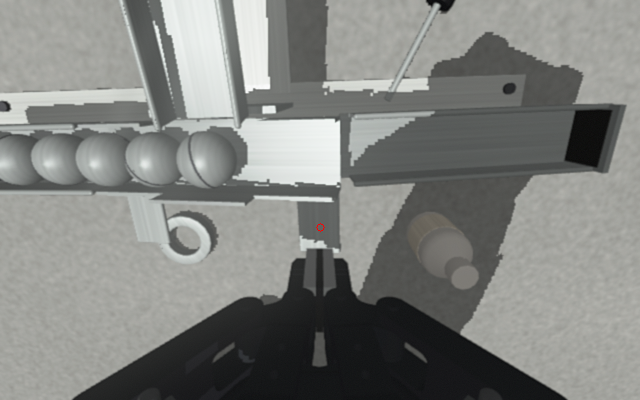

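View pics/scene1.png

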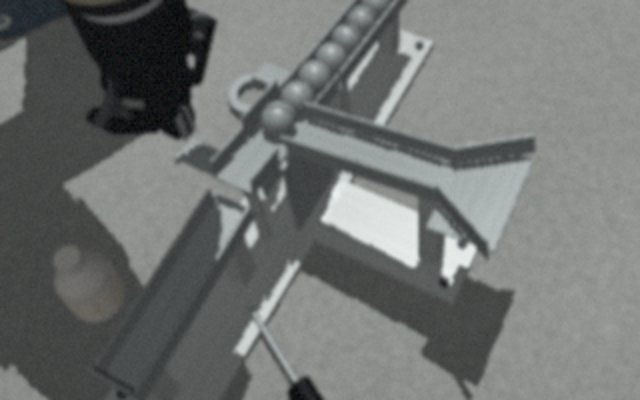

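The wrist view shows the pad at columns 299–341, rows 200–250. My predicted centre (321,228) falls in its middle, and the fingers are in line at column 320. I'll go down onto the pad.

Request:
send_rows(
  deltas=[
    {"slide": [0.002, 0.002, 0.01], "turn": [0, 0, 0], "hand": -1},
    {"slide": [0, 0, 0.012], "turn": [0, 0, 0], "hand": -1},
    {"slide": [0, 0, 0.005], "turn": [0, 0, 0], "hand": -1},
    {"slide": [0, 0, 0.004], "turn": [0, 0, 0], "hand": -1},
    {"slide": [0, 0, 0.003], "turn": [0, 0, 0], "hand": -1},
  ],
)

```text
t: 3.25
position: [485.8, -153.0, 137.0]
ee_rot: [1.0, 0.024, -0.0, 0.0]
ft_force: [-0.7, -0.5, 2.8]
finger_gap: -0.3
grasp_force: 1.0
```

Request:
send_rows(
  deltas=[
    {"slide": [0, 0, 0.003], "turn": [0, 0, 0], "hand": -1},
    {"slide": [0, 0, 0.003], "turn": [0, 0, 0], "hand": -1},
    {"slide": [0, 0, 0.003], "turn": [0, 0, 0], "hand": -1},
    {"slide": [0, 0, 0.003], "turn": [0, 0, 0], "hand": -1},
  ],
)

```text
t: 3.58
position: [486.5, -152.6, 125.4]
ee_rot: [1.0, 0.024, 0.0, 0.0]
ft_force: [-0.4, -2.7, 3.5]
finger_gap: -0.0
grasp_force: 1.4
```

Request:
send_rows(
  deltas=[
    {"slide": [0, 0, 0.003], "turn": [0, 0, 0], "hand": -1},
    {"slide": [0, 0, 0.003], "turn": [0, 0, 0], "hand": -1},
    {"slide": [0, 0, 0.001], "turn": [0, 0, 0], "hand": -1},
  ],
)

```text
t: 3.83
position: [486.4, -152.3, 117.9]
ee_rot: [1.0, 0.024, 0.0, -0.0]
ft_force: [0.4, -0.8, 1.7]
finger_gap: -0.2
grasp_force: 1.2
```

Request:
send_rows(
  deltas=[
    {"slide": [0, 0, 0.001], "turn": [0, 0, 0], "hand": -1},
    {"slide": [0, 0, 0], "turn": [0, 0, 0], "hand": -1},
  ],
)

```text
t: 4.0
position: [486.2, -152.2, 117.1]
ee_rot: [1.0, 0.024, -0.0, -0.0]
ft_force: [0.2, 0.1, 1.4]
finger_gap: -0.1
grasp_force: 0.5
```

Not on the stop yet: there's no rise in force. I'll press on in 1 mm steps.

Request:
send_rows(
  deltas=[
    {"slide": [0, 0, 0.001], "turn": [0, 0, 0], "hand": -1},
    {"slide": [0, 0, 0.001], "turn": [0, 0, 0], "hand": -1},
  ],
)

```text
t: 4.17
position: [486.2, -152.1, 115.4]
ee_rot: [1.0, 0.024, 0.0, -0.0]
ft_force: [-1.1, -0.6, 10.1]
finger_gap: 0.0
grasp_force: 5.5
```

Request:
send_rows(
  deltas=[
    {"slide": [0, 0, 0.001], "turn": [0, 0, 0], "hand": -1},
    {"slide": [0, 0, 0], "turn": [0, 0, 0], "hand": -1},
  ],
)

```text
t: 4.33
position: [486.3, -152.1, 115.3]
ee_rot: [1.0, 0.024, 0.0, -0.0]
ft_force: [-3.7, 1.2, 12.5]
finger_gap: -0.1
grasp_force: 6.3
```

The force rose to 12 N at z = 115, so the gate is on its stop. I'll hold there while the floats roll, then look.

Request:
send_rows(
  deltas=[
    {"hand": -1, "slide": [0, 0, 0], "turn": [0, 0, 0]},
    {"hand": -1, "slide": [0, 0, 0], "turn": [0, 0, 0]},
    {"hand": -1, "slide": [0, 0, 0], "turn": [0, 0, 0]},
    {"hand": -1, "slide": [0, 0, 0], "turn": [0, 0, 0]},
    {"hand": -1, "slide": [0, 0, 0], "turn": [0, 0, 0]},
  ],
)

```text
t: 4.75
position: [486.3, -152.1, 115.3]
ee_rot: [1.0, 0.024, 0.001, -0.0]
ft_force: [-2.4, 0.4, 12.6]
finger_gap: -0.0
grasp_force: 6.3
```

Request:
send_rows(
  deltas=[
    {"hand": -1, "slide": [0, 0, 0], "turn": [0, 0, 0]},
    {"hand": -1, "slide": [0, 0, 0], "turn": [0, 0, 0]},
    {"hand": -1, "slide": [0, 0, 0], "turn": [0, 0, 0]},
    {"hand": -1, "slide": [0, 0, 0], "turn": [0, 0, 0]},
    {"hand": -1, "slide": [0, 0, 0], "turn": [0, 0, 0]},
  ],
)

```text
t: 5.17
position: [486.3, -152.1, 115.3]
ee_rot: [1.0, 0.024, 0.0, -0.0]
ft_force: [-2.7, 0.7, 12.4]
finger_gap: 0.3
grasp_force: 6.3
```

Request:
send_rows(
  deltas=[
    {"hand": -1, "slide": [0, 0, 0], "turn": [0, 0, 0]},
    {"hand": -1, "slide": [0, 0, 0], "turn": [0, 0, 0]},
    {"hand": -1, "slide": [0, 0, 0], "turn": [0, 0, 0]},
    {"hand": -1, "slide": [0, 0, 0], "turn": [0, 0, 0]},
    {"hand": -1, "slide": [0, 0, 0], "turn": [0, 0, 0]},
  ],
)

```text
t: 5.58
position: [486.3, -152.1, 115.3]
ee_rot: [1.0, 0.024, 0.001, -0.0]
ft_force: [-3.9, 1.8, 12.4]
finger_gap: 0.2
grasp_force: 6.3
```

```bash
python3 - <<'E'
from h import *
a=read_camera("scene")["frame"][150:400,100:420]; b=read_camera("wrist")["frame"]
cv2.imwrite("pics/hold.png",np.vstack([cv2.resize(a,(448,300),interpolation=cv2.INTER_CUBIC),cv2.resize(b,(448,280))]))
E
```

```text
(no output)
```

View pics/hold.png

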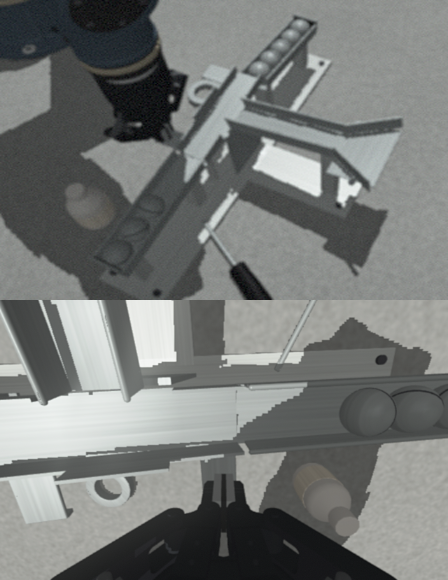

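All three floats lie at the end of the right lane, around (115–150, 205–255) in the scene crop. The gate is empty with its right end low, and five floats are still in the left lane. I'll lift straight off, slowly at first, then back away.

Request:
send_rows(
  deltas=[
    {"hand": -1, "slide": [0, 0, -0.003], "turn": [0, 0, 0]},
    {"hand": -1, "slide": [0, 0, -0.005], "turn": [0, 0, 0]},
    {"hand": -1, "slide": [0, 0, -0.015], "turn": [0, 0, 0]},
    {"hand": -1, "slide": [0, 0, -0.03], "turn": [0, 0, 0]},
    {"hand": -1, "slide": [0, 0, -0.03], "turn": [0, 0, 0]},
  ],
)

```text
t: 6.1
position: [485.1, -151.8, 197.4]
ee_rot: [1.0, 0.024, -0.002, -0.001]
ft_force: [1.0, -1.0, -0.3]
finger_gap: 0.2
grasp_force: 0.0
```

Request:
send_rows(
  deltas=[
    {"hand": -1, "slide": [-0.03, 0, -0.02], "turn": [0, 0, 0]},
    {"hand": -1, "slide": [-0.03, 0, -0.01], "turn": [0, 0, 0]},
    {"hand": -1, "slide": [-0.03, 0, 0], "turn": [0, 0, 0]},
    {"hand": -1, "slide": [-0.02, 0, 0], "turn": [0, 0, 0]},
    {"hand": -1, "slide": [0, 0, 0], "turn": [0, 0, 0]},
  ],
)

```text
t: 6.52
position: [372.7, -157.1, 227.8]
ee_rot: [1.0, 0.024, -0.001, -0.0]
ft_force: [0.3, 0.7, -0.4]
finger_gap: 0.3
grasp_force: 0.0
```

```bash
python3 - <<'E'
from h import *
p=read_camera("top"); 
for n in ("pad_right","pad_left","waiting1","bottle","ring_gauge","screwdriver"): print(n,[(round(d["conf"],2),w(p,d["at"])) for d in pinpoint(p,n)[:8]])
q=read_camera("scene")
for n in ("pad_right","pad_left"): print(n,[w(q,d["at"]) for d in pinpoint(q,n)[:1]])
cv2.imwrite("pics/end.png",np.vstack([cv2.resize(p["frame"][190:300,250:530],(700,275)),cv2.resize(q["frame"][150:400,100:420],(384,300),interpolation=cv2.INTER_CUBIC).__class__(shape=(0,),dtype='u1') if 0 else cv2.copyMakeBorder(cv2.resize(q["frame"][150:400,100:420],(384,300)),0,0,0,316,0)]))
E
```

```text
pad_right [(0.98, array([ 491.5, -142.6,  111.6]))]
pad_left [(0.56, array([479.1, -32.1, 135.9]))]
waiting1 [(0.77, array([ 554.7, -308.4,  109. ])), (0.5, array([ 546.4, -248.1,  116.8])), (0.46, array([ 552. , -273.1,  113.4]))]
bottle [(0.85, array([ 435.2, -263.3,   -3.1])), (0.5, array([522.1,  76.4, 113.4]))]
ring_gauge [(0.58, array([416.4,  -7. ,  -2.6]))]
screwdriver [(0.67, array([ 648.4, -236.1,   -6.2]))]
pad_right [array([ 487.7, -145.4,  114.8])]
pad_left [array([479.9, -32.9, 134.6])]
```

View pics/end.png

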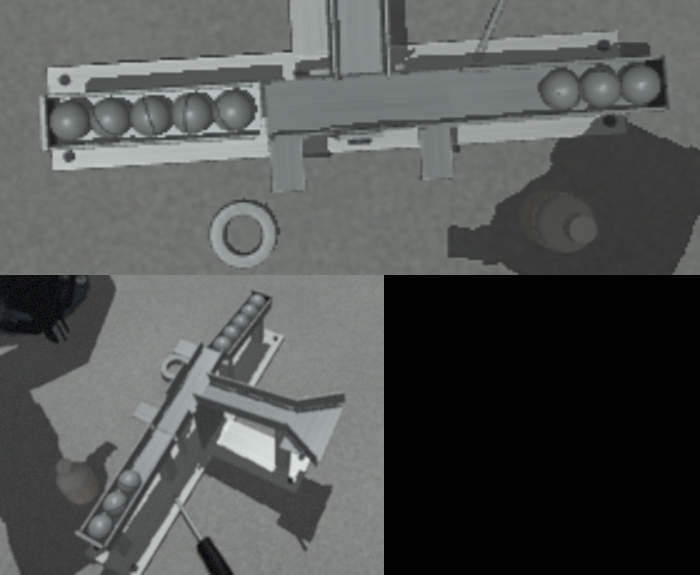

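The top view shows three floats in the right lane at (560–640, 88), five in the left lane at (70–235, 110), an empty gate and the bystanders in place. The pad heights, about 114 mm right and 135 mm left, match the other stop.

```bash
python3 -c "
from h import *
print(close_job())"
```

```text
the job is handed in; nothing more can be done
None
```

The job is handed in: the gate is rocked fully over onto its other stop and released, all three waiting floats are in the right lane, and the five floats in the left lane and the things round the chute are where they were.

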